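# Change the cover over and lock the new well plate in its tray

## Task

A fresh well plate is going into the autosampler. Lift the steel cover straight up off the plate in the aluminium tray, the nest with the lever, and set it gently over the open plate in the plain grey stand so that it sits fully down all round. With the fresh plate bare, press the tray's lever down until it clicks and stays down by itself; leave both plates lying in their nests and do not knock over the two brown vials.

Things in the scene. Friction and masses are not known exactly. Their poses are not given: they have to be found in the camera images.
- cover: loose steel cover 84.4 (own x, over the hem) x 126.6 (own y) mm, skirt 20 mm deep inside, 140 g. Origin: centre of its open underside. Flat top at 22.5 mm; above it on two posts a black grip bar, 14 mm wide (x), 78 mm long (y), 36.5 to 52.5 mm above the origin, 48 mm free between the posts. Starts over plate_new. Both ways round are alike.
- plate_new: loose white 96-well plate in the tray, under the cover at the start. Foot flange 85.5 (own x) x 127.8 (y) x 4 mm, then the body 73.5 x 117.6 mm, up to 22 mm. Origin: centre of the underside. The cover goes over the body with 2 mm play each side and rests on the flange: its origin is then 4 mm above the plate's.
- plate_done: loose white 96-well plate, same kind and frame as plate_new, lying open in the plain grey stand (fixed low nest 108 x 150 mm, floor 12 mm above the worktop, no lever).
- tray: fixed aluminium tray, 108 (own x) x 150 (own y) mm. Origin: centre of its underside; plate_new stands on its floor, 12 mm up, inside a 3 mm rim. On its own -x side is the edge lock: two dark cheek plates, 42 mm high, with a steel bell-crank lever between them, pivot at own (-50, 0, 34) mm, axis along y.
- lever_pad (a point): middle of the top face of the black thumb pad (30 x 24 mm) at the end of the tray's lever, 52 mm from the pivot, moves with the lever. Lever up: own tray frame about (-92, 0, 65) mm; locked: about (-102, 0, 39) mm.
- lever_arm (a joint): the tray's lever, rad: 0 = sprung up, 30 degrees above level; grows as the pad is pressed down. A spring plunger holds it at about 0.55 (level); hard stop at 0.60. Takes about 11 N at the pad. Locked, its lip stands over the foot flange of plate_new; while the cover is on, the skirt is in the lip's way.
- vial_dark_0: brown glass vial with black cap, 22 mm across, 52 mm tall, standing on the worktop beside the nests; origin at the centre of its underside.
- vial_dark_1: second brown vial, like the first, beside it.

How it is judged:
By the outcome, as a careful person would: the job done as asked, in the order asked, and still so for the second after the job is handed in, with the robot touching nothing.
It also fails if it takes over 48 s, if anything falls off the work surface, if the arm or the gripper's body presses on something with over 40 N, if the wrist force passes 120 N, or if a joint passes its speed limit or range.

## Robot

A 6-joint arm with a two-finger parallel gripper is mounted at the origin on a cart in front of the work surface, level with it; the furniture and walls round the work are solid. World frame = base frame: x ahead of the robot, y to its left, z up, the work surface at z = 0. Lengths are in m, angles in rad, forces in N, time in s.
With the tool pointing down it reaches from about 0.35 to 0.775 m from the base axis. Payload 7.3 kg.
Tool frame: the origin (TCP) lies midway between the tips of the shut fingers; the grasp point (between the pads) lies robot.tcp_to_grasp behind it (robot.tcp_to_grasp is the distance from the TCP to the grasp point, in m); z points along the fingers, y is the line along which they close (so a half turn about z gives the same grasp; the last joint's range is limited). The gripper opens to 92 mm and grips with 3 to 60 N. Pads are 19 mm wide; open, the fingers measure 130 mm over their backs; the gripper's body (75 mm by 190 mm) begins 47 mm behind the grasp point.
Start: joints at [-1.314, 0.342, 1.524, -0, 1.275, -0.146], TCP at [0.206, -0.483, 0.227] pointing down, gripper open.
Joint ranges: [-2.53, 2.53], [-0.77, 2.02], [0.04, 2.7], [-1, 4.14], [0.28, 2.66], [-3.11, 3.11]. Speed limits (rad/s): [2.57, 2.57, 3.14, 3.14, 3.14, 3.14].

## Interface

Orientations are given as a rotation vector (axis times angle).
In Python, from cell import robot, snapshot gives the robot as it stands.
- The arm moves only by the tool servo_tool, never from a script. Its argument "commands" is a list of rows, each a list of 5 numbers: the shift along the tool's x, y, z in units of 0.02 m (1.0 is 0.02 m), then the turn about the tool's z in units of 360 degrees (1.0 is 360 degrees), then the closure, from 0 (fully open) to 1 (shut). A call has 1 to 12 rows; each row shifts and turns the commanded pose from where the row before left it, along the tool's axes as they then stand; what a row does not reach is not made up. A row lasts 1/8 s, in which the tool goes at most 62.5 mm and 10.7 degrees, less where a joint would pass 70% of its speed; a pose out of reach is approached as far as the arm can. A call with a number of a shift or a turn outside -1 to 1 is refused whole. A call with a gripper value outside its range is refused whole. The fingers move at their own pace and stop on an object; "grip_force" is the grip in N (left out, the last holds). Time passes only in rows, so rows that do not move let the fingers close. It gives the time, the measured TCP pose, the force, the opening and the grip force at its end, in the units of the state.
- robot.read_state(): the state, without advancing time (a new reading comes with each control period).
- snapshot(name): name is "side" or "top"; returns a dict with "pixels" (400x640x3 uint8, red, green, blue), "range_z" (400x640 float32, m along the optical axis (not along the pixel's ray), 0 where there is no reading), "mtx" (3x3 intrinsics, pixels), "k1" (the pictures are not rectified: a ray, as slopes to the right and down, at radius r is drawn at 1 + k1 r^2 times it, then the intrinsics apply), "rvec" (rotation vector, rad) and "tvec" (3), from world to camera coordinates, as OpenCV has them. Camera axes: x right, y down, z forward; pixel columns grow to the right and rows downward; lengths in m; the calibration is good to about 2 mm. A picture is of the moment at which its call begins.
- robot.job_done(): hands the job in; it is judged then, once.
The state is a dict: "t": time; "q": joint angles; "qvel": joint speeds; "joint_efforts": joint torques, N m; "eef_pos": TCP position; "ee_rot": TCP orientation; "force": force on the tool from outside, world axes, zero at the start; "moment": the same for the moment, N m; "opening": finger opening in m; "grip_force": force on a finger pad.
Only numpy, scipy, OpenCV 4.12 (cv2) and the standard library are available. Lean on these libraries where they do the work, as an engineer would, in place of code of your own. Each camera call takes 0.05 s, during which the arm holds its last target. There are 200 camera calls.

## Working session

There is one attempt and no reset: what is moved stays moved. The work goes in short steps, Python scripts to look and compute and a tool call to move; the robot and the scene stay as the last step left them, time stands still between calls to the robot, and variables do not carry over. Pictures are saved under pics/ and viewed, at most 10 in all, crops included, and the job is handed in when it is done.

Besides the shell and the picture viewer there is one more tool, called after ">>>" as name(argument=value, ...), one argument or row to a line, values as JSON. servo_tool: Moves the arm, as the interface text tells. Its arguments: {"type":"object","properties":{"commands":{"type":"array"},"grip_force":{"type":"number"}},"required":["commands"]}

```bash
mkdir -p pics; cat > h.py <<'E'
import numpy as np, cv2
from cell import robot, snapshot
def snap(n):
    d=snapshot(n); d['R']=cv2.Rodrigues(np.array(d['rvec'],float))[0]; d['t']=np.array(d['tvec'],float).ravel(); d['K']=np.array(d['mtx'],float); return d
def und(d,uv):
    return cv2.undistortPoints(np.array(uv,float).reshape(-1,1,2),d['K'],np.array([d['k1'],0,0,0.])).reshape(-1,2)
def ray(d,uv):
    s=und(d,uv); v=np.c_[s,np.ones(len(s))]@d['R']; return -d['R'].T@d['t'],v
def onplane(d,uv,z):
    c,v=ray(d,uv); return c+v*((z-c[2])/v[:,2])[:,None]
def cloud(d):
    v,u=np.mgrid[:400,:640]; uv=np.c_[u.ravel(),v.ravel()]
    s=und(d,uv); Z=d['range_z'].ravel()[:,None].astype(float)
    P=(np.c_[s,np.ones(len(s))]*Z-d['t'])@d['R']; P[Z[:,0]<=0]=np.nan
    return P.reshape(400,640,3)
E
python3 - <<'E'
from h import *
ims=[]
for n in('top','side'):
    d=snap(n); cv2.imwrite(f'pics/{n}0.png',d['pixels'][:,:,::-1]); print(n,-d['R'].T@d['t'],d['K'].diagonal(),d['k1'],(d['range_z']>0).mean())
s=robot.read_state();print(s,robot.tcp_to_grasp)
E
```

```text
top [ 0.39142543 -0.03952986  0.88814078] [414.26841109 414.26841109   1.        ] -0.037681347842314805 0.99606640625
side [ 0.26787708 -0.50307012  0.73184171] [456.03065311 456.03065311   1.        ] 0.021206364989522414 0.99612109375
{'t': 0.1, 'q': array([-1.31399218e+00,  3.42647208e-01,  1.52491455e+00, -2.32687301e-05,
        1.27543211e+00, -1.46041003e-01]), 'qvel': array([-1.00967416e-03, -2.13039045e-03, -3.05265819e-03, -5.71515830e-05,
       -5.73557172e-04, -1.61352014e-03]), 'joint_efforts': array([ 1.21259967e-03, -4.32006848e+01, -2.44693476e+01,  7.18639302e-02,
        5.26133215e-02, -4.95519964e-05]), 'eef_pos': array([ 0.20571835, -0.48261287,  0.22611993]), 'ee_rot': array([-3.07670726e+00, -6.28248336e-01,  1.56670256e-04]), 'force': array([ 0.13146834, -0.1018305 , -0.33907024]), 'moment': array([-0.04912784,  0.00820575,  0.04011165]), 'grip_force': 0.0, 'opening': 0.09166516611459555} 0.0188
```

View pics/top0.png

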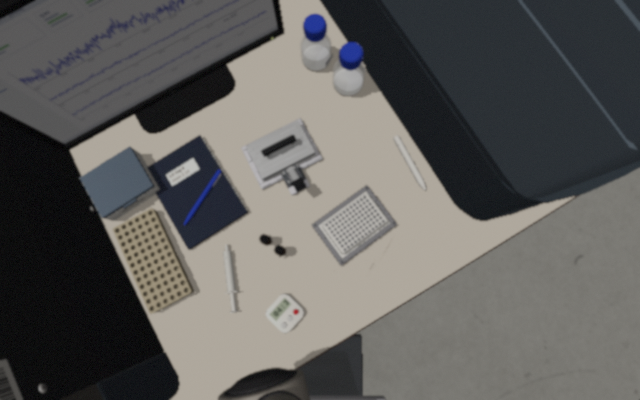

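View pics/side0.png

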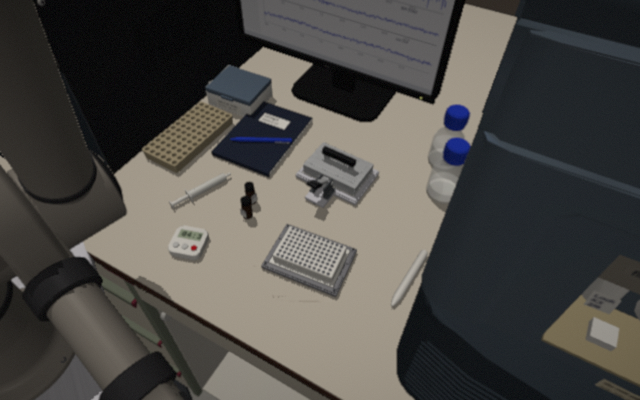

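The top view shows the cover and tray around (283,152) with the bar at (279,147), the lever pad at (294,183), the open plate at (355,225), and vials at (266,240) and (280,251). The side view agrees: bar (338,157), pad (320,188), plate (310,255), vials (249,200).

```bash
cat > m.py <<'E'
from h import *
def rect(P,m,name):
    m=m.astype(np.uint8); n,l,st,c=cv2.connectedComponentsWithStats(m)
    if n<2: print(name,'none'); return
    k=1+np.argmax(st[1:,4]); mm=l==k
    p=P[mm]; r=cv2.minAreaRect((p[:,:2]*1000).astype(np.float32))
    print(name,'px',c[k].round(1),'n',st[k,4],'c',np.round(r[0],1),'size',np.round(r[1],1),'ang',round(r[2],1),'z',np.percentile(p[:,2]*1000,[5,50,95]).round(1)); return mm,r
E
python3 - <<'E'
from m import *
for n,bx,px,vx in(('top',(240,325,115,200),(310,400,180,265),(255,292,228,262)),('side',(295,385,135,215),(255,365,215,300),(235,262,175,222))):
    d=snap(n);P=cloud(d);g=d['pixels'].max(2).astype(int);z=P[:,:,2]
    def roi(b): 
        m=np.zeros((400,640),bool); m[b[2]:b[3],b[0]:b[1]]=1; return m
    print(n)
    rect(P,roi(bx)&(z>.060)&(g<70),'bar_dark')
    mm,r=rect(P,roi(bx)&(z>.031)&(z<.046)&(g>90),'covertop')
    rect(P,roi(px)&(z>.028)&(z<.04),'platetop'); rect(P,roi(px)&(z>.006),'stand')
    mm,r=rect(P,roi(bx)&(z>.006),'tray all'); print(cv2.boxPoints(r).round(0).tolist())
    rect(P,roi(vx)&(z>.03),'vials')
    t=np.median(z[200:230,200:215]); print('table z',t)
    b=roi(bx)&(g<60); ys,xs=np.where(b); 
    nn,l,st,c=cv2.connectedComponentsWithStats(b.astype(np.uint8))
    for k in range(1,nn):
        if st[k,4]>8: q=P[l==k]; print(' dark',c[k].round(1),st[k,4],(np.nanmedian(q,0)*1000).round(1), cv2.minAreaRect((onplane(d,np.argwhere(l==k)[:,::-1],np.nanmedian(q,0)[2])[:,:2]*1000).astype(np.float32)))
E
python3 - <<'E'
import cv2
a=cv2.imread('pics/top0.png')[110:270,230:410];b=cv2.imread('pics/side0.png')[130:300,230:390]
cv2.imwrite('pics/c1.png',cv2.hconcat([cv2.resize(a,(400,400)),cv2.resize(b,(400,400))]))
E
```

```text
top
bar_dark px [278.8 145.4] n 217 c [661.6  57.5] size [12.9 72.6] ang 26.5 z [62.1 66.8 69.5]
covertop px [280.  150.6] n 1902 c [653.2  53.9] size [105.6 126.8] ang 27.8 z [34.9 37.8 40.6]
platetop px [354.  222.7] n 1989 c [503.8 -98.3] size [ 73.9 117.7] ang 35.8 z [30.3 32.9 35.4]
stand px [353.3 224.2] n 3547 c [503.9 -98.3] size [108.3 150.4] ang 35.8 z [10.2 31.  34.9]
tray all px [282.3 156.5] n 3512 c [639.5  47.6] size [161.7 150.3] ang 27.7 z [10.3 37.3 67.2]
[[533.0, 77.0], [603.0, -57.0], [746.0, 19.0], [676.0, 152.0]]
vials px [263.9 238.4] n 90 c [470.6  87.1] size [18.4 18.7] ang 5.3 z [33.4 50.6 53.4]
table z nan
 dark [279.  145.4] 209 [661.4  56.6  66.7] ((660.5164184570312, 56.924537658691406), (13.665501594543457, 70.68665313720703), 27.25313949584961)
 dark [299.2 182.4] 133 [580.6  14.2  65.6] ((586.0879516601562, 11.923752784729004), (28.189401626586914, 41.39015197753906), 61.13532638549805)
side
bar_dark px [338.7 155.8] n 242 c [661.7  55.3] size [16.7 76.6] ang 28.0 z [60.7 66.6 69.2]
covertop px [337.4 167.9] n 1174 c [652.7  51.4] size [105.  127.2] a
[... 216 characters left out ...]
. ]
tray all px [335.5 175.5] n 3233 c [636.5  42.4] size [159.5 151. ] ang 27.9 z [ 9.9 36.8 67.1]
[[531.0, 72.0], [601.0, -62.0], [742.0, 13.0], [672.0, 146.0]]
vials px [247.1 195.9] n 256 c [456.6  68.2] size [58.4 20. ] ang 53.8 z [32.2 47.9 52.5]
table z nan
 dark [338.7 156.6] 274 [660.1  51.9  66.1] ((658.3688354492188, 52.03211212158203), (22.87921142578125, 78.9289779663086), 26.763019561767578)
 dark [314.2 185.1] 101 [576.    9.2  67.3] ((573.7783813476562, 9.33996295928955), (27.724849700927734, 26.672870635986328), 14.73050308227539)
 dark [328.  190.9] 125 [611.7  12.5  18.7] ((615.4044189453125, 18.622135162353516), (44.464141845703125, 20.880699157714844), 58.92359161376953)
```

View pics/c1.png

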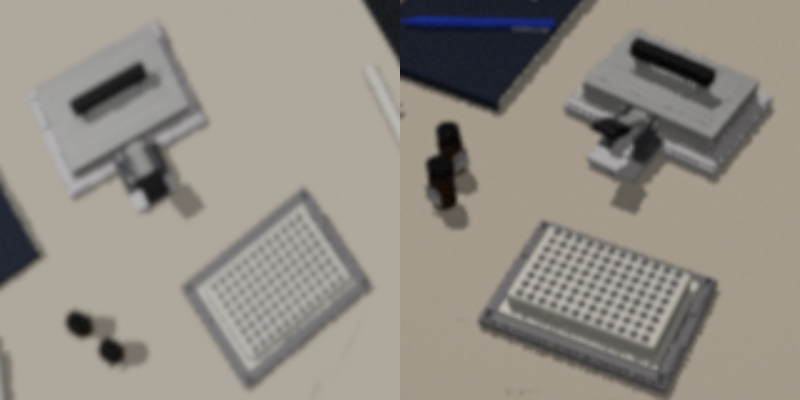

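The crop shows the lever raised on the side of the tray facing the robot. The bar lies along the tray's long axis and the stand is clear. The two views agree to 2–4 mm, so I'll start moving.

>>> servo_tool(
  commands=[
    [1,-0.6,0,0,0.5],
    [1,-0.6,0,0,0.5],
    [1,-0.6,0,0,0.5],
    [1,-0.6,0,0,0.5],
    [1,-0.6,0,0,0.5],
    [1,-0.6,0,0,0.5],
    [1,-0.6,0,0,0.5],
    [1,-0.6,0,0,0.5],
    [1,-0.6,0,0,0.5],
    [1,-0.6,0,0,0.5],
    [1,-0.6,0,0,0.5],
    [1,-0.6,0,0,0.5],
  ],
)

```text
t: 1.7
eef_pos: [0.3707, -0.2542, 0.2269]
ee_rot: [3.078, 0.63, 0.0]
force: [0.4, 0.1, 0.3]
opening: 0.0461
grip_force: 0.0
```

>>> servo_tool(
  commands=[
    [0,0,0,-0.0292,0.5],
    [0,0,0,-0.0292,0.5],
    [0,0,0,-0.0292,0.5],
    [0,0,0,-0.0292,0.5],
    [0,0,0,-0.0292,0.5],
    [0,0,0,-0.0292,0.5],
    [0,0,0,-0.0292,0.5],
    [0,0,0,-0.0292,0.5],
    [0,0,0,-0.0292,0.5],
  ],
)

```text
t: 2.82
eef_pos: [0.3703, -0.2548, 0.2269]
ee_rot: [1.616, 2.694, 0.0]
force: [0.2, -0.7, -0.7]
opening: 0.0459
grip_force: 0.0
```

```bash
cat > go.py <<'E'
import sys
from h import *
from scipy.spatial.transform import Rotation as Ro
# usage: go.py x y z(mm) ydir_deg : remaining travel in tool units
s=robot.read_state(); R=Ro.from_rotvec(s['ee_rot']).as_matrix(); p=s['eef_pos']
a=[float(v) for v in sys.argv[1:]]
yd=np.degrees(np.arctan2(R[1,1],R[0,1])); e=(a[3]-yd+90)%180-90
print('t',s['t'],'p',(p*1000).round(1),'ydir',yd.round(2),'F',np.round(s['force'],1),'open',round(s['opening'],4),'grip',s['grip_force'],'tilt',R[:,2].round(3))
print('tool units',(R.T@(np.array(a[:3])/1000-p)/.02).round(2),'turn units',round(-e/360,4))
E
python3 go.py 660.5 56 130 27.8
```

```text
t 2.825 p [ 370.3 -254.8  226.9] ydir 28.1 F [ 0.2 -0.7 -0.7] open 0.0459 grip 0.0 tilt [ 0.  0. -1.]
tool units [ 6.88 20.12  4.85] turn units 0.0008
```

>>> servo_tool(
  commands=[
    [0.34,1,0.1,0.0008,0.5],
    [0.34,1,0.1,0,0.5],
    [0.34,1,0.1,0,0.5],
    [0.34,1,0.1,0,0.5],
    [0.34,1,0.1,0,0.5],
    [0.34,1,0.1,0,0.5],
    [0.34,1,0.1,0,0.5],
    [0.34,1,0.1,0,0.5],
    [0.34,1,0.1,0,0.5],
    [0.34,1,0.1,0,0.5],
    [0.34,1,0.1,0,0.5],
    [0.34,1,0.1,0,0.5],
  ],
)

```text
t: 4.32
eef_pos: [0.5462, -0.0719, 0.2028]
ee_rot: [1.631, 2.685, 0.0]
force: [-0.0, -0.4, 1.1]
opening: 0.046
grip_force: 0.0
```

>>> servo_tool(
  commands=[
    [0.34,1,0.1,0,0.5],
    [0.34,1,0.1,0,0.5],
    [0.34,1,0.1,0,0.5],
    [0.34,1,0.1,0,0.5],
    [0.34,1,0.3,0,0.5],
    [0.34,1,0.6,0,0.5],
    [0.34,1,0.6,0,0.5],
    [0.34,1,0.6,0,0.5],
    [0,0,0,0,0.5],
  ],
)

```text
t: 5.45
eef_pos: [0.6625, 0.0499, 0.1503]
ee_rot: [-1.629, -2.683, 0.002]
force: [0.3, -0.2, -0.1]
opening: 0.0459
grip_force: 0.0
```

```bash
python3 go.py 660.5 56 43 27.8; python3 - <<'E'
from h import *
a=snap('top')['pixels'][90:220,220:350,::-1];b=snap('side')['pixels'][80:230,270:420,::-1]
cv2.imwrite('pics/c2.png',cv2.hconcat([cv2.resize(a,(400,400)),cv2.resize(b,(400,400))]))
E
```

```text
t 5.45 p [662.5  49.9 150.3] ydir 27.49 F [ 0.3 -0.2 -0.1] open 0.0459 grip 0.0 tilt [-0.003  0.    -1.   ]
tool units [0.31 0.07 5.36] turn units -0.0009
```

View pics/c2.png

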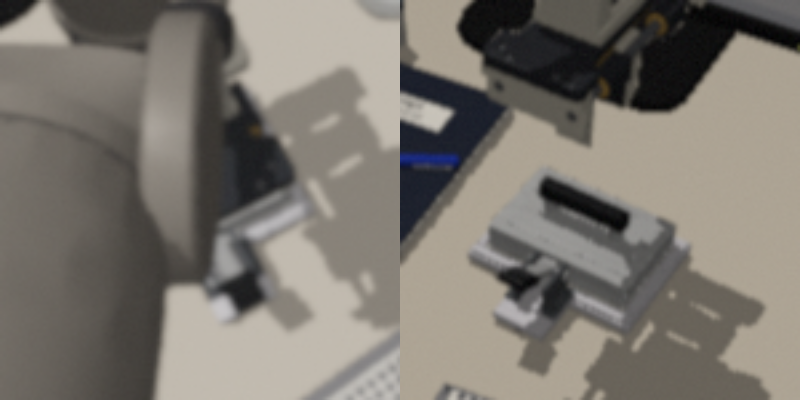

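The gripper is over the bar with its fingers either side; in the side crop the bar is at (585,203) and the fingertips about 80 mm above it. Lowering.

>>> servo_tool(
  commands=[
    [0.15,0.05,0.8,-0.0009,0.5],
    [0.15,0,0.8,0,0.5],
    [0,0,0.8,0,0.5],
    [0,0,0.8,0,0.5],
    [0,0,0.8,0,0.5],
    [0,0,0.6,0,0.5],
    [0,0,0.5,0,0.5],
    [0,0,0.2,0,0.5],
    [0,0,0,0,0.5],
  ],
)

```text
t: 6.68
eef_pos: [0.6608, 0.0542, 0.0467]
ee_rot: [1.624, 2.689, -0.0]
force: [-0.1, -0.2, 0.7]
opening: 0.0461
grip_force: 0.0
```

```bash
python3 go.py 660.5 56 43 27.8; python3 - <<'E'
from h import *
b=snap('side')['pixels'][100:230,270:420,::-1]
cv2.imwrite('pics/c3.png',cv2.resize(b,(600,520)))
E
```

```text
t 6.675 p [660.8  54.2  46.7] ydir 27.72 F [-0.1 -0.2  0.7] open 0.0461 grip 0.0 tilt [ 0. -0. -1.]
tool units [0.09 0.03 0.18] turn units -0.0002
```

View pics/c3.png

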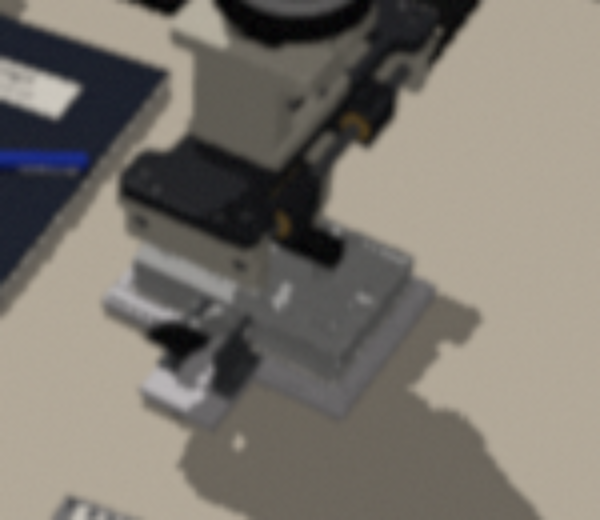

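The fingers straddle the bar; its free end shows at (325,245), and nothing touches. Closing.

>>> servo_tool(
  commands=[
    [0.05,0.03,0.12,0,0.6],
    [0,0,0,0,0.7],
    [0,0,0,0,0.8],
    [0,0,0,0,1],
    [0,0,0,0,1],
    [0,0,0,0,1],
  ],
  grip_force=30,
)

```text
t: 7.48
eef_pos: [0.6617, 0.0556, 0.0448]
ee_rot: [1.624, 2.687, 0.002]
force: [3.8, 2.5, 1.2]
opening: 0.0138
grip_force: 30.0
```

```bash
python3 go.py 660.5 56 43 27.8
```

```text
t 7.475 p [661.7  55.6  44.8] ydir 27.72 F [3.8 2.5 1.2] open 0.0138 grip 29.99521315097809 tilt [ 0.002  0.    -1.   ]
tool units [ 0.05 -0.04  0.09] turn units -0.0002
```

>>> servo_tool(
  commands=[
    [0,0.06,0,0,1],
    [0,0,-0.1,0,1],
    [0,0,-0.3,0,1],
    [0,0,-0.4,0,1],
    [0,0,-0.4,0,1],
  ],
)

```text
t: 8.1
eef_pos: [0.6613, 0.0557, 0.0689]
ee_rot: [-1.624, -2.688, 0.002]
force: [-0.5, -0.7, -1.3]
opening: 0.0138
grip_force: 30.0
```

```bash
python3 go.py 660.5 56 43 27.8
```

```text
t 8.1 p [661.3  55.7  68.9] ydir 27.73 F [-0.5 -0.7 -1.3] open 0.0138 grip 29.99905675649643 tilt [-0.001 -0.001 -1.   ]
tool units [ 0.03 -0.03  1.29] turn units -0.0002
```

>>> servo_tool(
  commands=[
    [0,0,-0.7,0,1],
    [0,0,-0.8,0,1],
    [0,0,-0.8,0,1],
    [0,0,-0.8,0,1],
    [0,0,-0.4,0,1],
    [0,0,0,0,1],
  ],
)

```text
t: 8.85
eef_pos: [0.6622, 0.0559, 0.139]
ee_rot: [1.624, 2.688, 0.001]
force: [-0.3, 0.8, -0.7]
opening: 0.0136
grip_force: 30.0
```

```bash
python3 go.py 502.3 -100.7 135 35.8
```

```text
t 8.85 p [662.2  55.9 139. ] ydir 27.72 F [-0.3  0.8 -0.7] open 0.0136 grip 29.999169409275055 tilt [ 0.001 -0.    -1.   ]
tool units [ -3.22 -10.72   0.19] turn units -0.0224
```

>>> servo_tool(
  commands=[
    [-0.15,-0.5,0,0,1],
    [-0.3,-1,0,0,1],
    [-0.3,-1,0,0,1],
    [-0.3,-1,0,0,1],
    [-0.3,-1,0,0,1],
    [-0.3,-1,0,0,1],
    [-0.3,-1,0,0,1],
    [-0.3,-1,0,0,1],
    [-0.3,-1,0,0,1],
    [-0.3,-1,0,0,1],
    [-0.3,-0.8,0,0,1],
    [-0.2,-0.4,0.5,0,1],
  ],
)

```text
t: 10.35
eef_pos: [0.5034, -0.1039, 0.1285]
ee_rot: [1.625, 2.687, 0.0]
force: [0.7, 0.2, -1.3]
opening: 0.0138
grip_force: 30.0
```

>>> servo_tool(
  commands=[
    [0,0,0.7,-0.007,1],
    [0,0,0.8,-0.008,1],
    [0,0,0.5,-0.0074,1],
    [0,0,0,0,1],
    [0,0,0,0,1],
  ],
)

```text
t: 10.98
eef_pos: [0.5038, -0.103, 0.0884]
ee_rot: [1.432, 2.796, 0.0]
force: [0.7, 0.1, -1.4]
opening: 0.0136
grip_force: 30.0
```

```bash
python3 go.py 502.3 -100.7 90 35.8; python3 - <<'E'
from m import *
ims=[]
for n,b in(('top',(290,420,140,290)),('side',(230,390,140,300))):
    d=snap(n);P=cloud(d);np.savez('hov_'+n,**{k:d[k] for k in('pixels','range_z','mtx','k1','rvec','tvec')})
    ims.append(cv2.resize(d['pixels'][b[2]:b[3],b[0]:b[1],::-1],(400,400)))
cv2.imwrite('pics/c4.png',cv2.hconcat(ims))
E
```

```text
t 10.975 p [ 503.8 -103.    88.4] ydir 35.74 F [ 0.7  0.1 -1.4] open 0.0136 grip 29.99912202358246 tilt [ 0. -0. -1.]
tool units [ 0.14  0.01 -0.08] turn units -0.0002
```

View pics/c4.png

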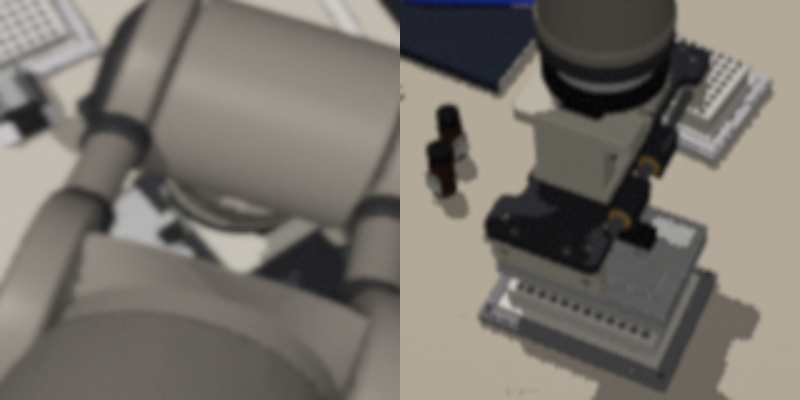

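The cover hovers about 40 mm above the open plate. The side crop shows the cover's right end at (700,230) and front face, with a row of wells below it. Now measuring cover against stand.

```bash
python3 - <<'E'
from m import *
a=np.radians(35.8); ex=np.array([np.cos(a),np.sin(a)]); ey=np.array([-np.sin(a),np.cos(a)])
d=dict(np.load('hov_side.npz')); d['R']=cv2.Rodrigues(d['rvec'])[0]; d['t']=d['tvec'].ravel(); d['K']=d['mtx']
P=cloud(d); g=d['pixels'].max(2).astype(int)
c0=np.array([.5012,-.1017])
m=np.zeros((400,640),bool); m[200:300,255:375]=1
Q=np.dstack([(P[:,:,:2]-c0)@ex*1000,(P[:,:,:2]-c0)@ey*1000,P[:,:,2]*1000])
for lo,hi in((6,16),(28,40),(56,64),(64,70),(70,76),(76,88)):
    k=m&(Q[:,:,2]>lo)&(Q[:,:,2]<hi)&(np.abs(Q[:,:,0])<85)&(np.abs(Q[:,:,1])<85)
    q=Q[k]
    if len(q)<20: print(lo,hi,len(q)); continue
    print(lo,hi,len(q),'x',np.percentile(q[:,0],[1,5,50,95,99]).round(1),'y',np.percentile(q[:,1],[1,5,50,95,99]).round(1),'z',np.median(q[:,2]).round(1))
    # edges: y-min per x-bin, x-min per y-bin
    for nm,i,j in(('y',0,1),('x',1,0)):
        o=[]
        for b in range(-60,61,10):
            s=q[(np.abs(q[:,i]-b)<5)]
            o.append((b,s[:,j].min().round(1),s[:,j].max().round(1)) if len(s)>4 else None)
        print('  ',nm,[list(map(float,v)) for v in o if v])
E
```

```text
6 16 1215 x [-54.1 -53.4 -41.7  36.7  47.8] y [-74.6 -73.3 -31.5  67.6  73.6] z 13.5
   y [[-50.0, -74.4, 74.9], [-40.0, -74.6, 74.5], [-30.0, -74.7, 74.4], [-20.0, -74.9, 74.8], [-10.0, -74.8, 76.1], [0.0, -74.8, -57.8], [10.0, -74.5, -58.3], [20.0, -74.8, -58.4], [30.0, -74.9, -58.5], [40.0, -74.6, -56.8], [50.0, -74.8, -57.1]]
   x [[-60.0, -54.0, 51.7], [-50.0, -54.5, -35.0], [-40.0, -54.4, -34.0], [-30.0, -54.8, -35.0], [-20.0, -54.6, -36.9], [-10.0, -54.0, -35.4], [0.0, -54.0, -35.9], [10.0, -54.2, -35.1], [20.0, -54.1, -34.9], [30.0, -53.6, -35.4], [40.0, -54.1, -35.0], [50.0, -54.1, -35.6], [60.0, -54.2, -27.5]]
28 40 388 x [-37.  -36.6 -33.1 -27.3 -26.4] y [-57.7 -53.4  -2.1  52.   56.3] z 33.0
   y [[-40.0, -57.7, 56.4], [-30.0, -58.7, 58.0]]
   x [[-60.0, -36.9, -26.8], [-50.0, -37.3, -26.0], [-40.0, -37.0, -26.7], [-30.0, -36.7, -27.0], [-20.0, -36.9, -26.1], [-10.0, -36.8, -27.0], [0.0, -36.4, -27.5], [10.0, -37.0, -26.6], [20.0, -36.9, -26.4], [30.0, -37.6, -27.0], [40.0, -36.5, -27.6], [50.0, -37.3, -25.8], [60.0, -36.5, -26.4]]
56 64 102 x [-43.  -42.5 -41.4  11.5  30
[... 892 characters left out ...]
9], [-50.0, -42.1, -40.1], [-40.0, -41.3, -39.6], [-30.0, -42.0, -40.2], [-20.0, -41.4, -40.0], [-10.0, -41.9, -39.3], [0.0, -41.7, -39.5], [10.0, -41.8, -40.2], [20.0, -41.7, -39.4], [30.0, -41.6, -40.1], [40.0, -42.0, -39.6], [50.0, -41.6, -40.1], [60.0, -42.1, -39.9]]
76 88 1079 x [-41.7 -40.6  -8.3  36.6  39.9] y [-65.2 -64.  -43.8 -17.7 -12.2] z 82.2
   y [[-40.0, -65.1, 58.2], [-30.0, -65.1, -16.3], [-20.0, -65.6, -12.0], [-10.0, -65.2, -10.9], [0.0, -65.4, -10.2], [10.0, -65.3, -37.8], [20.0, -65.4, -34.9], [30.0, -65.4, -19.3], [40.0, -65.5, -19.5]]
   x [[-60.0, -41.9, 41.9], [-50.0, -42.2, 41.2], [-40.0, -42.1, 41.4], [-30.0, -41.9, 40.7], [-20.0, -42.4, 40.9], [-10.0, -20.5, 3.2]]
```

Relative to the plate, the cover is centred in its own x (−0.2 mm) and 2.2 mm towards −y. Correcting and lowering to just above the body.

>>> servo_tool(
  commands=[
    [0.11,0.01,0.2,-0.0002,1],
    [0,0,0.4,0,1],
    [0,0,0.4,0,1],
    [0,0,0.1,0,1],
    [0,0,0,0,1],
  ],
)

```text
t: 11.7
eef_pos: [0.5024, -0.101, 0.066]
ee_rot: [-1.43, -2.797, 0.0]
force: [-0.3, 0.3, -1.6]
opening: 0.0137
grip_force: 30.0
```

```bash
python3 go.py 502.3 -100.7 44.8 35.8; cat > meas.py <<'E'
from m import *
a=np.radians(35.8); ex=np.array([np.cos(a),np.sin(a)]); ey=np.array([-np.sin(a),np.cos(a)])
d=snap('side');P=cloud(d);c0=np.array([.5012,-.1017])
Q=np.dstack([(P[:,:,:2]-c0)@ex*1000,(P[:,:,:2]-c0)@ey*1000,P[:,:,2]*1000])
z0=robot.read_state()['eef_pos'][2]*1000-44.8+38.5
import sys
if len(sys.argv)>1: z0=float(sys.argv[1])
m=np.zeros((400,640),bool); m[195:300,255:375]=1
q=Q[m&(np.abs(Q[:,:,2]-z0)<5)&(np.abs(Q[:,:,0])<60)&(np.abs(Q[:,:,1])<72)]
ymin=[q[np.abs(q[:,0]-b)<5,1].min() for b in range(-30,40,10)]
xs=[(lambda s:(s.min().round(1),s.max().round(1)))(q[np.abs(q[:,1]-b)<5,0]) for b in (-60,-50,-40,-30)]
print('z',np.median(q[:,2]),'ymin',np.round(ymin,1),'x',np.array(xs).tolist())
for i,j in((-50,-30),(30,55)):
  s=Q[m&(Q[:,:,1]>i)&(Q[:,:,1]<j)&(Q[:,:,2]>z0-22)&(Q[:,:,2]<z0-6)&(np.abs(Q[:,:,0]+42)<4)]
  print('skirt x',np.median(s[:,0]).round(2) if len(s) else None,len(s))
t=q[(q[:,1]<-30)]; A=np.c_[t[:,0],t[:,1],np.ones(len(t))]; k=np.abs(t[:,2]-np.median(t[:,2]))<4
print('plane',np.linalg.lstsq(A[k],t[k,2],rcond=None)[0].round(3))
E
python3 meas.py
```

```text
t 11.7 p [ 502.4 -101.    66. ] ydir 35.85 F [-0.3  0.3 -1.6] open 0.0137 grip 29.999208748340607 tilt [-0.  0. -1.]
tool units [0.02 0.01 1.06] turn units 0.0002
z 59.605682159933004 ymin [-62.8 -62.6 -62.9 -62.9 -62.9 -62.3 -62.7] x [[-42.9, 40.1], [-41.6, 41.2], [-42.0, 41.6], [-42.0, 41.4]]
skirt x -41.24 58
skirt x -41.15 49
plane [1.3000e-02 2.7000e-02 6.0887e+01]
```

>>> servo_tool(
  commands=[
    [0,0,0.15,0,1],
    [0,0,0.15,0,1],
    [0,0,0.15,0,1],
    [0,0,0,0,1],
  ],
)

```text
t: 12.25
eef_pos: [0.5023, -0.101, 0.057]
ee_rot: [-1.429, -2.797, 0.0]
force: [0.3, -1.0, -1.1]
opening: 0.0137
grip_force: 30.0
```

>>> servo_tool(
  commands=[
    [0,0,0.2,0,1],
    [0,0,0.2,0,1],
    [0,0,0.1,0,1],
    [0,0,0,0,1],
  ],
)

```text
t: 12.75
eef_pos: [0.5024, -0.101, 0.0471]
ee_rot: [-1.43, -2.797, 0.0]
force: [-0.3, 1.2, -0.9]
opening: 0.0137
grip_force: 30.0
```

```bash
python3 go.py 502.3 -100.7 44.8 35.8
```

```text
t 12.75 p [ 502.4 -101.    47.1] ydir 35.86 F [-0.3  1.2 -0.9] open 0.0137 grip 29.99915599822998 tilt [-0.  0. -1.]
tool units [0.01 0.01 0.11] turn units 0.0002
```

No contact force and the skirt is around the body. Lowering the last couple of millimetres.

>>> servo_tool(
  commands=[
    [0,0,0.06,0,1],
    [0,0,0.04,0,1],
    [0,0,0.02,0,1],
    [0,0,0,0,1],
  ],
)

```text
t: 13.25
eef_pos: [0.5025, -0.101, 0.0449]
ee_rot: [1.43, 2.797, -0.0]
force: [0.4, -0.3, -0.7]
opening: 0.0137
grip_force: 30.0
```

```bash
python3 go.py 502.3 -100.7 44.8 35.8; python3 meas.py
```

```text
t 13.25 p [ 502.5 -101.    44.9] ydir 35.86 F [ 0.4 -0.3 -0.7] open 0.0137 grip 29.99911665916443 tilt [ 0. -0. -1.]
tool units [0.02 0.   0.01] turn units 0.0002
z 38.467122478289696 ymin [-62.8 -62.7 -62.9 -62.9 -62.9 -62.8 -62.5] x [[-41.7, 42.9], [-41.8, 40.1], [-42.1, 42.0], [-42.3, 41.9]]
skirt x -41.34 55
skirt x -41.27 36
plane [1.1000e-02 2.5000e-02 3.9648e+01]
```

>>> servo_tool(
  commands=[
    [0,0,0.03,0,1],
    [0,0,0.03,0,1],
    [0,0,0,0,1],
  ],
)

```text
t: 13.68
eef_pos: [0.5029, -0.1009, 0.0445]
ee_rot: [1.429, 2.797, 0.001]
force: [-0.9, 1.4, 6.6]
opening: 0.0138
grip_force: 30.0
```

Seated with 7 N of contact. Relaxing slightly, opening, then rising.

>>> servo_tool(
  commands=[
    [0,0,-0.02,0,1],
    [0,0,0,0,0.8],
    [0,0,0,0,0.6],
    [0,0,0,0,0.55],
    [0,0,0,0,0.55],
  ],
  grip_force=10,
)

```text
t: 14.3
eef_pos: [0.5024, -0.101, 0.044]
ee_rot: [-1.43, -2.797, 0.0]
force: [1.1, -0.3, -0.5]
opening: 0.0403
grip_force: 0.0
```

>>> servo_tool(
  commands=[
    [0,0,-0.3,0,0.55],
    [0,0,-0.6,0,0.55],
    [0,0,-1,0,0.55],
    [0,0,-1,0,0.55],
    [0,0,-1,0,0.8],
    [0,0,-0.5,0,1],
    [0,0,0,0,1],
  ],
)

```text
t: 15.18
eef_pos: [0.5029, -0.1012, 0.133]
ee_rot: [1.429, 2.796, 0.0]
force: [0.8, 0.8, -0.6]
opening: 0.0157
grip_force: 0.0
```

```bash
python3 meas.py 38.5; python3 go.py 577 11.5 95 27.7; python3 - <<'E'
from m import *
ims=[]
for n,b in(('top',(240,400,115,255)),('side',(235,395,140,300))):
    d=snap(n); ims.append(cv2.resize(d['pixels'][b[2]:b[3],b[0]:b[1],::-1],(400,400)))
    P=cloud(d);z=P[:,:,2];g=d['pixels'].max(2)
    k=(g<75)&(z>.05)&(z<.08)&(np.hypot(P[:,:,0]-.578,P[:,:,1]-.012)<.03); rect(P,k,n+' pad')
    k=(z>.028)&(z<.036)&(np.hypot(P[:,:,0]-.66,P[:,:,1]-.056)<.08)&(g>90); rect(P,k,n+' new plate')
cv2.imwrite('pics/c5.png',cv2.hconcat(ims))
E
```

```text
z 38.13054954878283 ymin [-63.  -63.  -62.9 -62.9 -63.3 -62.7 -63.2] x [[-41.6, 40.8], [-42.2, 39.9], [-41.4, 41.1], [-42.4, 42.4]]
skirt x -41.22 51
skirt x -40.99 66
plane [5.0000e-03 2.5000e-02 3.9339e+01]
t 15.225 p [ 502.4 -101.   132.2] ydir 35.86 F [-0.4  0.2 -0.6] open 0.0123 grip 0.0 tilt [ 0. -0. -1.]
tool units [2.37 6.32 1.86] turn units 0.0227
top pad px [298.8 183.8] n 111 c [579.3  14.7] size [24.1 23.7] ang 32.8 z [60.3 67.4 71.1]
top new plate px [279.5 150.2] n 1702 c [662.2  59.5] size [ 73.1 117.9] ang 27.6 z [30.4 33.  35.2]
side pad none
side new plate px [352.8 173.9] n 529 c [676.7  25. ] size [75.4 49. ] ang 26.9 z [30.1 33.2 35.2]
```

View pics/c5.png

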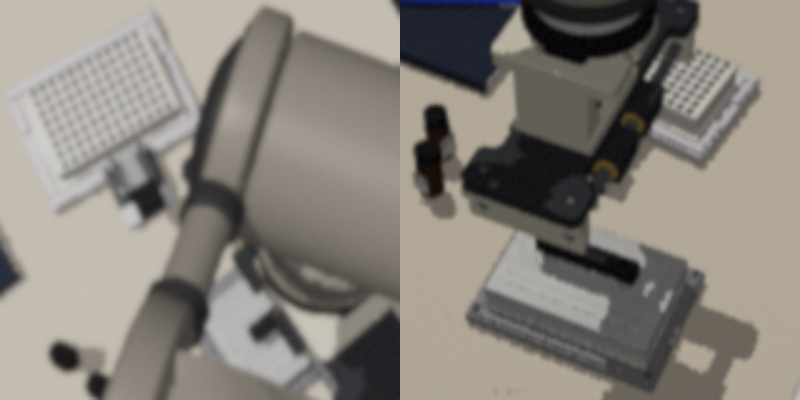

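The cover sits level on plate_done (top at z 38 mm, centred), and plate_new is bare and still in its tray. The lever is up, with its pad at about (145,195) in the left crop. Moving above the pad with the fingers shut.

```bash
python3 go.py 572.3 11.1 90 27.7
```

```text
t 15.325 p [ 502.1 -100.9  131.5] ydir 35.86 F [ 0.9 -0.1 -0.5] open 0.0045 grip 0.0 tilt [-0.001  0.    -1.   ]
tool units [2.48 6.13 2.07] turn units 0.0227
```

>>> servo_tool(
  commands=[
    [0.3,0.8,0,0,1],
    [0.4,1,0,0,1],
    [0.4,1,0,0,1],
    [0.4,1,0,0,1],
    [0.4,1,0,0,1],
    [0.4,0.8,0,0,1],
    [0.18,0.53,0.4,0.008,1],
    [0,0,0.8,0.008,1],
    [0,0,0.7,0.0067,1],
    [0,0,0,0,1],
  ],
)

```text
t: 16.58
eef_pos: [0.5722, 0.0116, 0.093]
ee_rot: [-1.623, -2.687, 0.002]
force: [0.2, -0.3, 0.2]
opening: 0.0002
grip_force: 0.0
```

```bash
python3 go.py 572.3 11.1 40 27.7;  python3 - <<'E'
from m import *
ims=[]
for n,b in(('top',(240,360,115,235)),('side',(270,370,120,220))):
    d=snap(n); ims.append(cv2.resize(d['pixels'][b[2]:b[3],b[0]:b[1],::-1],(400,400)))
cv2.imwrite('pics/c6.png',cv2.hconcat(ims))
E
```

```text
t 16.575 p [572.2  11.6  93. ] ydir 27.72 F [ 0.2 -0.3  0.2] open 0.0002 grip 0.0 tilt [-0.003  0.    -1.   ]
tool units [-0.03  0.    2.65] turn units 0.0001
```

View pics/c6.png

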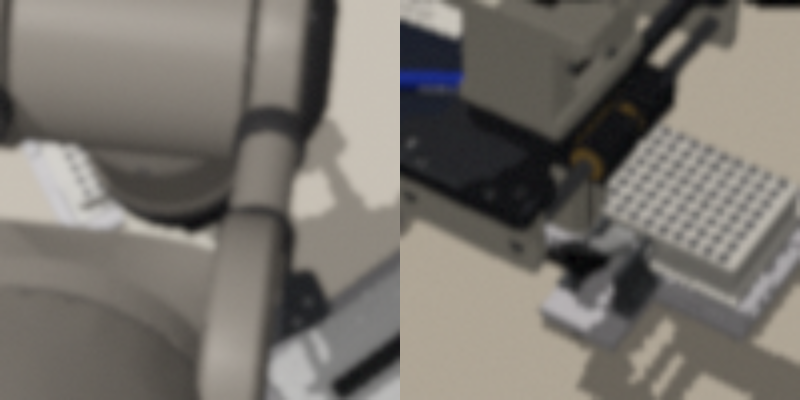

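The fingertips are just above the black pad at (575,250). Pressing down step by step.

>>> servo_tool(
  commands=[
    [0,0,0.5,0,1],
    [0,0,0.5,0,1],
    [0,0,0.2,0,1],
    [0,0,0.2,0,1],
    [0,0,0.2,0,1],
    [0,0,0,0,1],
  ],
)

```text
t: 17.42
eef_pos: [0.5729, 0.011, 0.0619]
ee_rot: [1.625, 2.688, 0.0]
force: [-0.1, -0.3, 1.4]
opening: 0.0005
grip_force: 0.4
```

>>> servo_tool(
  commands=[
    [0,0,0.2,0,1],
    [0,0,0.2,0,1],
    [0,0,0.2,0,1],
    [0,0,0,0,1],
  ],
)

```text
t: 17.92
eef_pos: [0.5726, 0.0109, 0.0498]
ee_rot: [-1.625, -2.688, 0.0]
force: [0.3, 0.2, 0.5]
opening: 0.0004
grip_force: 0.0
```

>>> servo_tool(
  commands=[
    [0,0,0.15,0,1],
    [0,0,0.15,0,1],
    [0,0,0,0,1],
  ],
)

```text
t: 18.3
eef_pos: [0.5725, 0.0111, 0.0435]
ee_rot: [-1.625, -2.688, 0.001]
force: [0.1, -0.4, -0.3]
opening: 0.0004
grip_force: 0.0
```

Little force so far, so I'll look.

```bash
python3 - <<'E'
from m import *
d=snap('side'); cv2.imwrite('pics/c7.png',cv2.resize(d['pixels'][130:230,270:390,::-1],(720,600),interpolation=cv2.INTER_CUBIC))
E
```

```text
(no output)
```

View pics/c7.png

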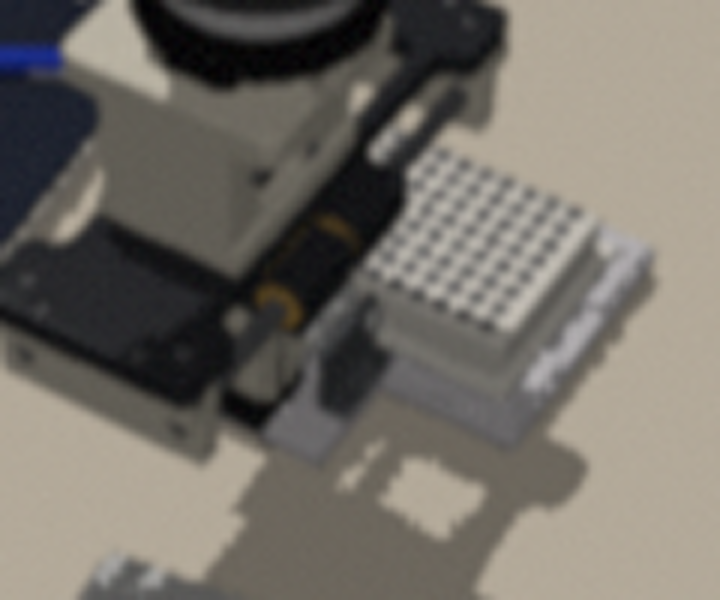

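The black pad is under the fingertips at (250,410) and going down with them, so the lever is following. Continuing.

>>> servo_tool(
  commands=[
    [0,0,0.1,0,1],
    [0,0,0.1,0,1],
    [0,0,0,0,1],
  ],
)

```text
t: 18.73
eef_pos: [0.5727, 0.0109, 0.04]
ee_rot: [-1.625, -2.688, 0.0]
force: [-1.0, -0.1, 1.6]
opening: 0.0002
grip_force: 0.7
```

>>> servo_tool(
  commands=[
    [0,0,0.08,0,1],
    [0,0,0.08,0,1],
    [0,0,0,0,1],
  ],
)

```text
t: 19.1
eef_pos: [0.5728, 0.011, 0.0368]
ee_rot: [-1.625, -2.688, 0.0]
force: [-0.3, -0.3, 1.2]
opening: 0.0005
grip_force: 0.9
```

>>> servo_tool(
  commands=[
    [0,0,0.06,0,1],
    [0,0,0.04,0,1],
    [0,0,0,0,1],
  ],
)

```text
t: 19.48
eef_pos: [0.5728, 0.0109, 0.0362]
ee_rot: [1.625, 2.688, 0.0]
force: [-5.3, -0.7, 13.6]
opening: 0.0002
grip_force: 6.4
```

>>> servo_tool(
  commands=[
    [0,0,0.06,0,1],
    [0,0,0,0,1],
  ],
)

```text
t: 19.73
eef_pos: [0.5729, 0.0109, 0.0359]
ee_rot: [1.624, 2.688, 0.0]
force: [-7.0, -1.2, 19.5]
opening: 0.0006
grip_force: 9.7
```

>>> servo_tool(
  commands=[
    [0,0,0.08,0,1],
    [0,0,0,0,1],
    [0,0,-0.3,0,1],
    [0,0,-0.7,0,1],
    [0,0,-1,0,1],
    [0,0,-1,0,1],
    [0,0,-1,0,1],
    [0,0,-1,0,1],
  ],
)

```text
t: 20.72
eef_pos: [0.5729, 0.0111, 0.133]
ee_rot: [1.625, 2.688, 0.0]
force: [0.6, 0.9, -0.1]
opening: 0.0006
grip_force: 0.0
```

>>> servo_tool(
  commands=[
    [0,-1,-0.5,0,1],
    [0,-1,0,0,1],
    [0,-1,0,0,1],
    [0,-1,0,0,1],
    [0,0,0,0,1],
  ],
)

```text
t: 21.35
eef_pos: [0.5014, -0.0264, 0.1425]
ee_rot: [-1.627, -2.688, -0.0]
force: [0.1, 0.7, 0.3]
opening: 0.0006
grip_force: 0.0
```

```bash
python3 - <<'E'
from m import *
ims=[]
for n,b in(('top',(240,400,115,275)),('side',(230,390,140,300))):
    d=snap(n); ims.append(cv2.resize(d['pixels'][b[2]:b[3],b[0]:b[1],::-1],(400,400),interpolation=cv2.INTER_CUBIC))
    P=cloud(d);z=P[:,:,2];g=d['pixels'].max(2)
    k=(g<75)&(z>.025)&(z<.08)&(np.hypot(P[:,:,0]-.574,P[:,:,1]-.012)<.03); rect(P,k,n+' pad')
cv2.imwrite('pics/c8.png',cv2.hconcat(ims)); print(robot.read_state()['eef_pos'],robot.read_state()['t'])
E
python3 meas.py 38.5
```

```text
top pad none
side pad px [312.4 194.3] n 152 c [578.2  12.3] size [47.4 23.7] ang 32.3 z [34.9 39.9 42.3]
[ 0.50270239 -0.02610289  0.14247925] 21.45
z 38.18624799272112 ymin [-63.  -62.9 -62.9 -62.7 -63.2 -63.4 -63.4] x [[-41.4, 40.7], [-42.2, 40.6], [-42.2, 40.5], [-41.7, 41.3]]
skirt x -40.98 53
skirt x -40.9 58
plane [2.0000e-03 2.9000e-02 3.9472e+01]
```

View pics/c8.png

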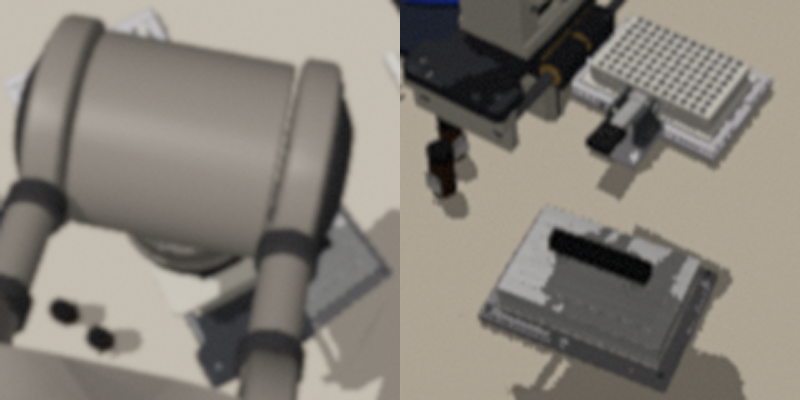

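The lever is level and holding by itself, with its pad at z ≈ 40 mm (right crop (605,138)). Both vials are standing and the cover is on the stand plate. As a last check, I'll compare the cover top's plane with a flat reference.

```bash
python3 - <<'E'
from m import *
a=np.radians(35.8); ex=np.array([np.cos(a),np.sin(a)]); ey=np.array([-np.sin(a),np.cos(a)])
for v in('side',):
    d=snap(v);P=cloud(d);c0=np.array([.5012,-.1017])
    Q=np.dstack([(P[:,:,:2]-c0)@ex*1000,(P[:,:,:2]-c0)@ey*1000,P[:,:,2]*1000]); X,Y,Z=Q[:,:,0],Q[:,:,1],Q[:,:,2]
    def fit(k,n):
        q=Q[k]; A=np.c_[q[:,0],q[:,1],np.ones(len(q))]; print(n,len(q),np.linalg.lstsq(A,q[:,2],rcond=None)[0].round(4),np.median(q[:,2]).round(1))
    fit((abs(X)<37)&(abs(Y)<58)&(Z>33)&(Z<45),'cover')
    for y in(-55,-35,0,35,55): print(y,[np.median(Z[(abs(X-x)<6)&(abs(Y-y)<6)&(Z>30)&(Z<46)]).round(1) for x in(-32,32)])
    fit((abs(X)<150)&(abs(Y)<150)&(abs(Z)<5)&((abs(X)>65)|(abs(Y)>85)),'table')
s=robot.read_state();print(s['t'],s['force'],s['qvel'].round(3))
E
```

```text
cover 1719 [ 1.20000e-03 -9.00000e-04  3.83505e+01] 38.3
-55 [np.float64(38.0), np.float64(38.0)]
-35 [np.float64(37.8), np.float64(37.9)]
0 [np.float64(37.9), np.float64(38.4)]
35 [np.float64(37.5), np.float64(38.1)]
55 [np.float64(37.7), np.float64(37.7)]
table 16333 [-0.001  -0.001  -0.8495] -0.8
21.55 [ 0.77679416 -0.14122743  0.29069664] [ 0.002  0.003  0.003 -0.002 -0.    -0.001]
```

The cover top is flat to within 1 mm and at the seated height, so I'm handing in.

```bash
python3 -c "
from cell import robot
print(robot.job_done())"
```

```text
the job is handed in; nothing more can be done
None
```

The job is handed in at about 21.6 s: the cover sits level and fully down on the stand plate, the lever is locked down over the bare fresh plate, both plates are in their nests, and both vials are standing.

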